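# Refit the heel rail of a sloping shoe shelf

### The arm

A 7-joint arm with a two-finger parallel gripper is mounted at the origin on the work surface. World frame = base frame: x ahead of the robot, y to its left, z up, the work surface at z = 0. Lengths are in m, angles in degrees, forces in N, time in s.
With the tool pointing down it reaches from about 0.35 to 0.775 m from the base axis. Payload 3.1 kg.
Tool frame: the origin (TCP) lies on the centre line of the jaws, within the pads' length; the fingertips stand 17 mm ahead of it and the grasp point (between the pads) lies 2 mm behind it (robot.tip_reach is the distance from the TCP to the fingertips, in m); z points along the fingers, y is the line along which they close (so a half turn about z gives the same grasp; the last joint's range is limited). The gripper opens to 85 mm and grips with 20 to 120 N. Pads are 22 mm wide; open, the fingers measure 114 mm over their backs; the gripper's body (76 mm by 85 mm) begins 54 mm behind the grasp point. The pads swing forward as they close: fully open they stand 13 mm farther back than shut.
Start: joints at [-78.421, 17.813, 0.802, 86.603, -0.252, 75.585, -1.558], TCP at [0.133, 0.534, 0.248] pointing down, gripper open.
Joint ranges: [-154.91, 154.91], [-16.99, 109.72], [-72.82, 74.43], [7.12, 147.25], [-82.49, 262.49], [11.32, 116.49], [-174.64, 174.64]. Speed limits (degrees/s): [159.86, 159.86, 180, 180, 180, 180, 180].

### API

Orientations are given as [roll, pitch, yaw] about the fixed x, y, z axes, in that order (R = Rz(yaw) Ry(pitch) Rx(roll)).
In Python, from station import robot, fingers, vision, workorder, recognise gives the robot as it stands. Calls block until the motion is done:
- robot.move_to(position, orientation): joint-space move of the TCP to a pose.
- robot.line_to(position, orientation=None, velocity=0.15, f_stop=None): straight line of the TCP; orientation=None keeps the orientation; velocity is the mean speed in m/s. With f_stop (N) it stops when the force on the tool has changed by that much, and returns True; else False.
- robot.move_j(angles): joint-space move.
- fingers.gripper_to(opening, force=None): opening from 0.0 (shut) to 1.0 (fully open); force is the grip in N (None keeps the last); returns when the fingers have stopped.
- robot.pause(seconds).
- robot.inverse_kinematics(position, orientation): joint angles nearest the present ones, or None.
- vision.grab_frame(name): name is "scene" or "side" or "wrist"; returns the picture (480x640x3 uint8, red, green, blue); there is no depth.
- vision.calibration(name): a dict with "mtx" (3x3 intrinsics, pixels), "extrinsics" (4x4, takes a point from world to camera coordinates); the wrist camera has in their place "T_tool_cam" (4x4, takes a point from camera to tool coordinates, whose origin is the TCP and whose axes are the flange's). Camera axes: x right, y up, looking along -z (the intrinsics and any distortion apply to the point x, -y, -z); pixel columns grow to the right and rows downward; lengths in m; the calibration is good to about 2 mm. A picture is of the moment at which its call begins: read the wrist's pose just before it. calibration takes no time and is no camera call.
A pose or a line that the arm cannot do raises robot.PlanningError and nothing moves.
- workorder.close_job(): hands the job in, once; it reports no verdict.
Trained networks look in the newest picture that a camera, given by its name, has taken for a name from the list of things; names that differ only in an ending like _2 or _b are one class to them, and where a whole thing is asked for, a point or a joint stands for the part that bears it (a point fixed in the world has none). Each returns a list of dicts, best first, with "p" (0 to 1); they miss things now and then, are a little off and sometimes report something else, mostly with a low value. They report only what shows in the picture. A call takes as long as a camera call.
- recognise(label, camera): "rect" ([centre column, centre row, width, height] in pixels, round what is visible of it).
Readings, each from a call of its own:
- robot.current_time_s(): time.
- robot.current_joint_positions(): joint angles.
- robot.current_dq(): joint speeds.
- robot.current_joint_torque(): joint torques, N m.
- robot.current_tool_pos(): TCP position.
- robot.current_eef_rot(): TCP orientation.
- robot.current_contact_force(): force on the tool from outside, world axes, zero at the start.
- robot.current_torque(): the same for the moment, N m.
- robot.current_finger_gap(): opening from 0.0 (shut) to 1.0 (fully open).
Only numpy, scipy, OpenCV 4.12 (cv2) and the standard library are available. Lean on these libraries where they do the work, as an engineer would, in place of code of your own. Each camera call takes 0.05 s, during which the arm holds its last target. There are 200 camera calls.

### The job

Refit the heel rail of the sloping shoe shelf: lay the loose aluminium rail flat down in its two cradles, tuck its left end (left as the robot sees it) under the fixed lip until it meets the end wall, then turn the lock knob clockwise as far as it goes, so that its tongue lies across the rail. Feel the parts home without forcing them, let go of everything, and leave the dispenser, the flashlight and the key dish standing where they are.

Things in the scene. Friction and masses are not known exactly. Their poses are not given: they have to be found in the camera images.
- rail: Loose heel rail: a flat straight aluminium bar with grey end caps, 24 mm wide, 300 mm long, 14 mm thick, about 0.16 kg, lying flat on the table. Origin at its centre; x across its width, y along its length, z up through its thickness. It is the same whichever way it is turned over or round.
- rack: Sloping shoe shelf, fixed: plywood board 240 by 360 mm and 18 mm thick on steel rod legs, tilted 30 degrees about its y axis so that it falls away from the robot, its top face from 150 down to 30 mm above the table. Origin on the table under the rail line; x away from the robot, y along the rail to the left. Two dark steel cradles and the lock stand on the board.
- home (a point): Where the rail's centre belongs when fitted: midway between the cradles, 7 mm above their floors, 33 mm out from the board. Its axes are the board's: x down the slope, y along the rail to the left as the robot sees it, z square out of the board, leaning 30 degrees away from the robot. Between the cradles (y -118 to 108 mm) there is nothing above the board.
- left_cradle (a point): Left cradle, axes as home: the point is on its slot's floor, in the middle of the part open above (y 108 to 136 mm from home). Slot 27 mm wide along y, straight sides 9 mm high, then lips that flare out to about 32 mm at 16 mm above the floor. Farther left, to the end wall, the slot is covered by the lip.
- right_cradle (a point): Right cradle, axes as home: the point is on its slot's floor, in its middle; it spans y -142 to -118 mm from home. Same slot as the left one, but open above and at both ends, so that the rail may lie farther right before it is slid home.
- lip (a point): Middle of the fixed lip's inner edge, on its underside, 17.5 mm above the left slot's floor; axes as home. The lip is 4 mm thick and covers the slot from here 14 mm left to the end wall (y 136 to 150 mm from home). So the rail goes down at least 14 mm right of home and is then slid left under the lip until its end meets the wall.
- lock_grip (a point): Middle of the lock knob's grip, a black T bar 34 mm long (x), 12 mm wide (y), from 13 mm below to 10 mm above this point; it stands 31 mm down the slope from right_cradle. z: knob axis, square out of the board. Below it a skirt of 16 mm radius, then a flat tongue 13 mm wide reaching 36 mm towards -x, 3 mm above a fully seated rail; it strikes a rail that is not.
- lock (a joint): Angle of the lock knob, rad: 0 fully open, growing as it turns clockwise (seen looking down on the board), 2.45 at the end stop, where the tongue points straight up the slope across the rail. Starts at 0 to 0.5, tongue clear of the cradle: more turn is left than one grasp usually gives. Turns stiffly (0.07 N m) and stays where it is left.
- dispenser: Bystander: clear hard plastic push dispenser, 62 mm diameter, 156 mm tall. Origin at the centre of its underside.
- flashlight: Bystander: red aluminium flashlight standing on its head, 40 mm diameter, 132 mm tall. Origin at the centre of its underside.
- key_dish: Bystander: white ceramic key dish, 110 mm diameter, 24 mm tall. Origin at the centre of its underside.

How it is judged (in metres and radians):
On the way, in this order (a step that is already met when the one before it is completed fails the run):
1. the rail lies flat in both cradles with its left end under the lip, before the tongue is over it (z of rail in the frame of home between -0.002 and 0.0025 m and x of rail in the frame of home between -0.003 and 0.003 m and y of rail in the frame of home above -0.003 m and angle between the y axis of rail and the y axis of home, either way round below 0.03 rad and angle between the z axis of rail and the z axis of home, either way round below 0.08 rad and value of joint lock below 1.6 rad), for 0.2 s.
2. the lock knob is turned clockwise to its end stop (value of joint lock above 2.37 rad), for 0.2 s.
At the end, for the whole second after the job is handed in: The rail rests flat on both cradle floors (within 2.5 mm in height, 3 mm across the slot), its left end under the lip and within 3 mm of the end wall, the lock knob is within 0.08 rad of its end stop (joint above 2.37) with the tongue across the rail, and everything is let go and at rest (z of rail in the frame of home between -0.002 and 0.0025 m and x of rail in the frame of home between -0.003 and 0.003 m and y of rail in the frame of home above -0.003 m and angle between the y axis of rail and the y axis of home, either way round below 0.03 rad and angle between the z axis of rail and the z axis of home, either way round below 0.08 rad and value of joint lock above 2.37 rad and linear speed of rail below 0.01 m/s); the robot touches nothing.
It fails at once if the dispenser, the flashlight or the key dish is shifted by more than 30 mm or tipped over (distance of any of dispenser, flashlight, key_dish from where it was at the start of the episode above 0.03 m or angle between any of dispenser, flashlight's own z axis and vertical above 0.5 rad).
It fails at once if the rail is forced: pressed against the shelf, a cradle, the end wall or the lock with more than 80 N (contact force between rail and rack above 80 N).
It also fails if it takes over 72 s, if anything falls off the work surface, if the arm or the gripper's body presses on something with over 40 N, if the wrist force passes 120 N, or if a joint passes its speed limit or range.

## Working session

There is one attempt and no reset: what is moved stays moved. The work goes in short steps, each a Python script; the robot and the scene stay as the last script left them, time stands still between calls to the robot, and variables do not carry over. Pictures are saved under pics/ and viewed, on a budget of 10 in all, crops included, one or two more only if the job needs it, and the job is handed in when it is done.

```bash
mkdir -p pics; ls
python3 - <<'E'
from station import robot, fingers, vision, workorder, recognise
import cv2,numpy as np
np.set_printoptions(precision=4,suppress=True)
ims=[]
for c in ["scene","side"]:
    im=vision.grab_frame(c); cv2.imwrite(f"pics/{c}0.png",im[:,:,::-1]); 
    k=vision.calibration(c); print(c,k)
    for l in ["rail","rack","left_cradle","right_cradle","lip","lock_grip","lock","dispenser","flashlight","key_dish"]:
        try: print(l,[(np.round(d["rect"],1).tolist(),round(d["p"],2)) for d in recognise(l,c)[:2]])
        except Exception as e: print(l,e)
print(robot.current_time_s(), vision.calibration("wrist"), robot.current_eef_rot())
E
```

```text
pics
scene {'mtx': array([[546.7732,   0.    , 326.0305],
       [  0.    , 546.7732, 253.302 ],
       [  0.    ,   0.    ,   1.    ]]), 'extrinsics': array([[-0.7261,  0.6875, -0.0143,  0.4015],
       [-0.5754, -0.5961,  0.56  ,  0.2261],
       [ 0.3765,  0.4148,  0.8284, -1.5752],
       [ 0.    ,  0.    ,  0.    ,  1.    ]])}
rail [([428.4, 341.5, 99.8, 82.8], 0.88)]
rack [([325.8, 239.0, 161.5, 156.4], 0.8)]
left_cradle [([325.2, 241.2, 165.4, 157.3], 0.56)]
right_cradle [([323.6, 241.0, 165.9, 151.4], 0.97)]
lip [([325.1, 240.5, 163.1, 157.7], 0.69)]
lock_grip [([262.5, 214.7, 15.2, 10.4], 0.59)]
lock [([265.4, 214.7, 16.1, 11.3], 0.56)]
dispenser [([195.5, 187.6, 28.0, 54.9], 0.66)]
flashlight [([265.9, 213.2, 14.5, 14.7], 0.71), ([515.5, 389.6, 31.8, 36.5], 0.69)]
key_dish [([239.2, 169.1, 35.9, 31.1], 0.65), ([515.9, 389.9, 28.4, 38.2], 0.61)]
side {'mtx': array([[546.9798,   0.    , 316.9141],
       [  0.    , 546.9798, 250.2568],
       [  0.    ,   0.    ,   1.    ]]), 'extrinsics': array([[ 0.9782, -0.2073, -0.0135, -0.5341],
       [ 0.1163,  0.4928,  0.8624, -0.1503
[... 249 characters left out ...]
07.5, 295.8, 128.2, 136.9], 0.94)]
lip [([306.1, 293.6, 128.3, 137.8], 0.96)]
lock_grip [([345.4, 295.1, 10.9, 25.8], 0.83)]
lock [([345.5, 297.5, 19.7, 29.6], 0.65)]
dispenser [([412.1, 385.4, 37.3, 84.4], 0.67)]
flashlight [([260.4, 190.4, 15.9, 44.4], 0.57)]
key_dish [([305.4, 295.4, 129.1, 136.5], 0.74), ([324.4, 424.7, 59.1, 43.6], 0.6)]
1.1 {'mtx': array([[341.6953,   0.    , 316.258 ],
       [  0.    , 341.6953, 239.749 ],
       [  0.    ,   0.    ,   1.    ]]), 'T_tool_cam': array([[-0.0008,  0.9477,  0.3192,  0.0827],
       [ 1.    ,  0.0006,  0.0008,  0.0006],
       [ 0.0005,  0.3192, -0.9477, -0.1267],
       [ 0.    ,  0.    ,  0.    ,  1.    ]])} [179.9985   0.0002 166.0317]
```

View pics/scene0.png

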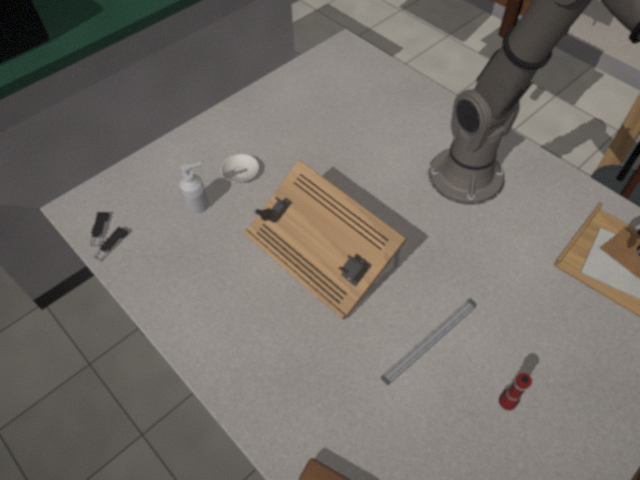

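View pics/side0.png

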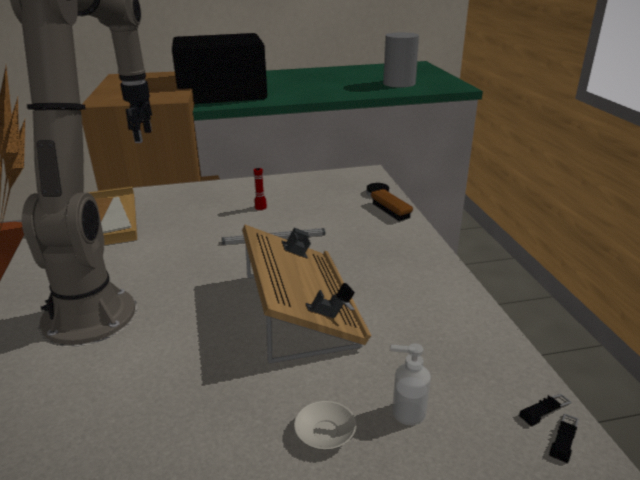

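The scene view shows the board with corners near (300,163), (405,240), (345,317) and (248,232), the lock at (267,214), the left cradle at (355,267), and the rail from (475,302) to (386,380). The side view agrees: the lock is at (345,295) and the rail runs from (222,241) to (325,232). Next I'll get a rough fit.

```bash
cat > h.py <<'E'
from station import robot, fingers, vision, workorder, recognise
import cv2,numpy as np
from scipy.spatial.transform import Rotation as Rn
from scipy.optimize import least_squares
np.set_printoptions(precision=4,suppress=True)
def rpy(R): return Rn.from_matrix(R).as_euler('xyz',degrees=True)
def mat(o): return Rn.from_euler('xyz',o,degrees=True).as_matrix()
def cam(name,pose=None):
    k=vision.calibration(name)
    if name!="wrist": return k["mtx"],k["extrinsics"]
    T=np.eye(4);T[:3,:3]=mat(pose[1]);T[:3,3]=pose[0]
    return k["mtx"],np.linalg.inv(T@k["T_tool_cam"])
def proj(c,P):
    K,E=c; q=np.atleast_2d(P)@E[:3,:3].T+E[:3,3]
    return np.c_[K[0,2]+K[0,0]*q[:,0]/-q[:,2],K[1,2]-K[1,1]*q[:,1]/-q[:,2]]
def ray(c,uv):
    K,E=c; R=E[:3,:3]; d=R.T@np.array([(uv[0]-K[0,2])/K[0,0],-(uv[1]-K[1,2])/K[1,1],-1]); return -R.T@E[:3,3],d
def onz(c,uv,z):
    o,d=ray(c,uv); return o+d*(z-o[2])/d[2]
def tri(cs,uvs):
    A=np.zeros((3,3));b=np.zeros(3)
    for c,u in zip(cs,uvs):
        o,d=ray(c,u);d=d/np.linalg.norm(d);M=np.eye(3)-np.outer(d,d);A+=M;b+=M@o
    return np.linalg.solve(A,b)
def pose(): return np.array(robot.current_tool_pos()),np.array(robot.current_eef_rot())
def rackR(yaw): return Rn.from_euler('z',yaw).as_matrix()@Rn.from_euler('y',30,degrees=True).as_matrix()
E
python3 - <<'E'
from h import *
S,D=cam("scene"),cam("side")
print("rail", [onz(S,u,.014) for u in [(473.5,302.5),(386,379)]],[onz(D,u,.014) for u in [(222,240.5),(325,232)]])
c=[onz(S,u,z) for u,z in [((300,163),.15),((405,240),.15),((345,317),.03),((248,232),.03)]]
print("board",*c); print("len",[np.linalg.norm(c[i]-c[i-1]) for i in range(4)])
c2=[onz(D,u,z) for u,z in [((244,226),.15),((265,313),.15),((369,338),.03)]]; print(*c2)
print("lock",tri([S,D],[(265,214.5),(345.4,295)]))
for n,z in [("dispenser",0),("flashlight",0),("key_dish",.0)]: print(n)
print(onz(S,(199,212),0),onz(D,(410,421),0),onz(S,(510,408),0),onz(D,(260,209),0),onz(S,(240,172),.012),onz(D,(324,427),.012))
E
```

```text
rail [array([0.3247, 0.2792, 0.014 ]), array([0.6195, 0.2652, 0.014 ])] [array([0.3263, 0.2595, 0.014 ]), array([0.6212, 0.2411, 0.014 ])]
board [ 0.4002 -0.2557  0.15  ] [0.3876 0.0944 0.15  ] [0.5828 0.0972 0.03  ] [ 0.5911 -0.2569  0.03  ]
len [np.float64(0.22554903393239434), np.float64(0.3503260122168086), np.float64(0.22910933564719896), np.float64(0.3541689428871663)]
[0.3819 0.0721 0.15  ] [ 0.3872 -0.2883  0.15  ] [ 0.6023 -0.2631  0.03  ]
lock [ 0.5601 -0.2144  0.1138]
dispenser
flashlight
key_dish
[ 0.6346 -0.425   0.    ] [ 0.619 -0.469  0.   ] [0.4679 0.4944 0.    ] [0.4581 0.4651 0.    ] [ 0.466  -0.4528  0.012 ] [ 0.4617 -0.4588  0.012 ]
```

```bash
cat >> h.py <<'E'
def look(name,targets=()):
    p=pose(); im=vision.grab_frame("wrist"); cv2.imwrite(f"pics/{name}.png",im[:,:,::-1])
    np.savez(f"pics/{name}.npz",p=p[0],o=p[1])
    for l in targets: print(l,[(np.round(d["rect"],1).tolist(),round(d["p"],2)) for d in recognise(l,"wrist")[:2]])
    return im,cam("wrist",p)
def load(name):
    d=np.load(f"pics/{name}.npz"); return cv2.imread(f"pics/{name}.png"),cam("wrist",(d["p"],d["o"]))
E
python3 - <<'E'
from h import *
for y in (0,180): print("rail",y,robot.inverse_kinematics([.47,.26,.02],[180,0,y]))
R=rackR(0)
def tool(a): # tool z=-n, tool x rotated a about n from slope x
    a=np.radians(a); x=R@[np.cos(a),np.sin(a),0]; z=-R[:,2]; return rpy(np.c_[x,np.cross(z,x),z])
for a in range(-180,180,30):
    print(a,robot.inverse_kinematics([.50,-.09,.13],tool(a)),robot.inverse_kinematics([.55,-.214,.12],tool(a)))
robot.move_to([.46,.22,.28],[180,0,180]); _,c=look("w1",["rail"])
print(robot.current_time_s())
robot.move_to([.46,-.02,.33],[180,0,180]); look("w2",["rack","lock","lock_grip","rail"])
robot.move_to([.46,-.17,.33],[180,0,180]); look("w3",["rack","lock","lock_grip"])
print(robot.current_time_s())
a=cv2.imread("pics/w2.png");b=cv2.imread("pics/w3.png"); cv2.imwrite("pics/w23.png",np.vstack([a[60:350],b[60:350]]))
E
```

```text
rail 0 [-55.5938  33.606   33.7639 105.1181 -24.2133  48.5918 -99.9205]
rail 180 [-41.4865  30.5194  14.2572 104.5711  -9.9912  46.1252  67.8221]
-180 [-20.2056  47.3611  47.5732  77.2559 -20.7753  96.8818 117.9712] [ -6.6311  57.0378  49.9734  60.9828 -23.3078 102.2791 126.6166]
-150 [-16.4713  44.8714  39.819   77.0818 -16.4945  95.6411 143.9134] [ -6.4191  56.8348  49.3548  60.9704 -22.8902 102.1657 156.3224]
-120 [ 37.5342  54.8147 -61.9717  74.3602  35.9492 105.3032 126.7351] [ 39.6417  62.4919 -62.0181  58.0468  46.9561 113.3559 139.9496]
-90 [ -26.7111   54.7326   64.2215   77.5424  -30.7901  101.151  -142.5883] [ -10.7713   62.4468   64.1394   61.2203  -33.1943  105.6378 -136.5729]
-60 [ -26.7111   54.7326   64.2215   77.5424  -30.7901  101.151  -112.5883] [ -10.7713   62.4468   64.1394   61.2203  -33.1943  105.6378 -106.5729]
-30 [-26.7111  54.7326  64.2215  77.5424 -30.7901 101.151  -82.5883] [-10.7713  62.4468  64.1394  61.2203 -33.1943 105.6378 -76.5729]
0 [-21.6914  48.6113  50.9095  77.3233 -22.6899  97.5477 -60.2161] [ -8.1632  58.674   54.6769  61.072  -26.5219 103.22
[... 382 characters left out ...]
7 -25.4582 102.8997  38.1241]
120 [-18.8036  46.3296  44.5715  77.1913 -19.0909  96.3531  56.375 ] [ -7.7011  58.1465  53.2106  61.0452 -25.5126 102.9162  68.1621]
150 [-19.0392  46.494   45.0673  77.2022 -19.3667  96.436   86.6364] [ -7.4562  57.8795  52.4513  61.031  -24.9926 102.7601  97.7987]
rail [([358.0, 200.3, 40.3, 249.8], 0.75)]
2.8667
rack [([234.8, 218.4, 416.9, 197.5], 0.69)]
lock [([134.0, 301.9, 38.8, 34.9], 0.69)]
lock_grip [([135.6, 300.0, 43.0, 32.7], 0.69)]
rail [([532.5, 191.7, 78.3, 223.3], 0.79)]
rack [([410.2, 217.4, 416.8, 194.7], 0.91)]
lock [([269.7, 299.5, 48.0, 34.2], 0.88)]
lock_grip [([268.7, 298.4, 46.4, 32.9], 0.9), ([409.4, 219.7, 412.5, 198.3], 0.74)]
4.9333
```

View pics/w23.png

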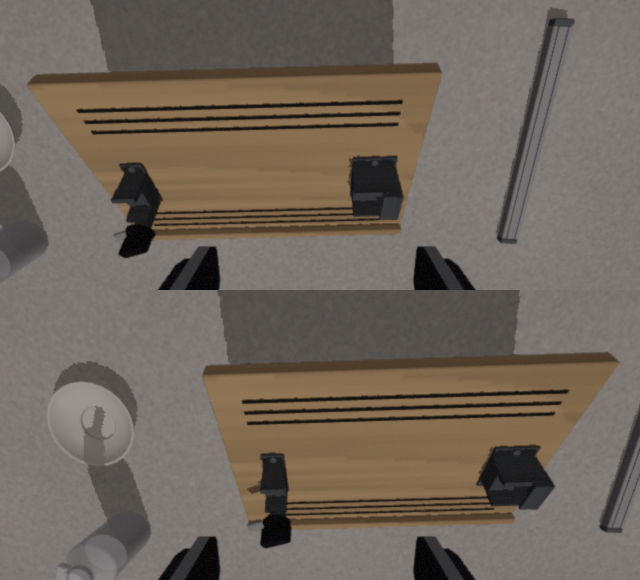

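View pics/w1.png

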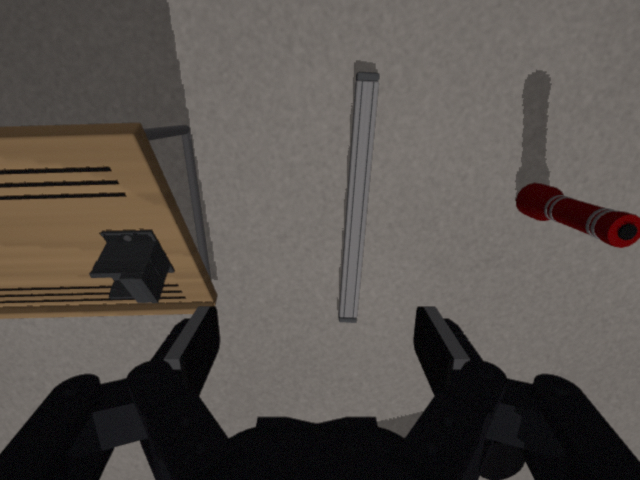

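w1 shows the rail from (367,75) to (347,319), clear of everything. w2 and w3 show the whole board, with the covered left cradle on the right and the lock with its small black knob below the right cradle. Next I'll fit the board, then take two closer views square to it.

```bash
cat > fit.py <<'E'
from h import *
from scipy.optimize import minimize
def hullmask(c,P):
    m=np.zeros((480,640),np.uint8); cv2.fillConvexPoly(m,cv2.convexHull(np.round(proj(c,P)*16).astype(np.int32)),255,shift=4); return m
V=np.array([[a,b,d] for a in(-.12,.12) for b in(-.18,.18) for d in(0,-.018)])
def board(p): return V@rackR(p[2]).T+np.array([p[0],p[1],.09])
def fit(names,x0):
    obs=[]
    for n in names:
        im,c=load(n); hsv=cv2.cvtColor(im,cv2.COLOR_BGR2HSV); m=cv2.inRange(hsv,(8,75,40),(28,255,255))
        m=cv2.morphologyEx(m,cv2.MORPH_OPEN,np.ones((3,3)))
        k,l,s,_=cv2.connectedComponentsWithStats(m); m=(l==1+np.argmax(s[1:,4])).astype(np.uint8)
        h=np.zeros_like(m); cv2.fillConvexPoly(h,cv2.convexHull(cv2.findNonZero(m)),255); obs.append((c,h))
    f=lambda p:np.mean([1-((a:=hullmask(c,board(p)))&h).sum()/max((a|h).sum(),1) for c,h in obs])
    r=minimize(f,x0,method='Nelder-Mead',options=dict(initial_simplex=[x0,x0+[.02,0,0],x0+[0,.02,0],x0+[0,0,.06]],xatol=1e-5,fatol=1e-6))
    return r.x,r.fun
E
python3 - <<'E'
from fit import *
for n in (["w2"],["w3"],["w2","w3"]): print(n,fit(n,np.array([.49,-.09,0.])))
p,_=fit(["w2","w3"],np.array([.49,-.09,0.])); np.save("board.npy",p)
_,c=load("w1"); e=[onz(c,u,.014) for u in [(367,73),(347.5,320)]]; print("rail",e,np.linalg.norm(e[1]-e[0]),(e[0]+e[1])/2)
R=rackR(p[2]); o=rpy(np.c_[-R[:,0],R[:,1],-R[:,2]]); c0=np.array([p[0],p[1],.09])
for i,dy in enumerate((-.07,.07)):
    t=c0+R@[.02,dy,.16]; robot.move_to(t,o); look(f"n{i}",["lock_grip","lock"]); print(t,pose())
print(robot.current_time_s())
a=cv2.imread("pics/n0.png");b=cv2.imread("pics/n1.png"); cv2.imwrite("pics/n01.png",np.vstack([a[130:430],b[130:430]]))
E
```

```text
['w2'] (array([ 0.4936, -0.0852,  0.0301]), np.float64(0.027131182795698927))
['w3'] (array([ 0.4938, -0.085 ,  0.029 ]), np.float64(0.027029831387808012))
['w2', 'w3'] (array([ 0.4936, -0.0851,  0.0296]), np.float64(0.02737976226838401))
rail [array([0.3255, 0.2748, 0.014 ]), array([0.6201, 0.2636, 0.014 ])] 0.2948463939727048 [0.4728 0.2692 0.014 ]
lock_grip [([225.0, 270.1, 63.7, 43.3], 0.65)]
lock [([226.9, 273.6, 64.6, 50.2], 0.62)]
[ 0.593  -0.1522  0.2186] (array([ 0.5928, -0.1529,  0.2227]), array([-179.891 ,  -29.6505, -178.4202]))
lock_grip [([36.8, 269.8, 70.6, 48.6], 0.63)]
lock [([39.1, 272.0, 71.9, 46.2], 0.57)]
[ 0.5888 -0.0122  0.2186] (array([ 0.5886, -0.0142,  0.2194]), array([-179.9085,  -29.9414, -178.5343]))
6.6833
```

View pics/n01.png

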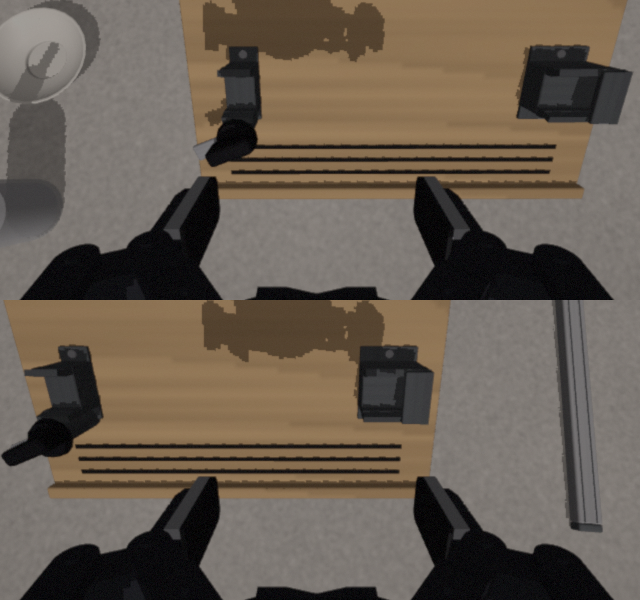

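Run:
```python
from h import *
def crop(n,x,y):
    im=cv2.imread(f"pics/{n}.png")[y:y+100,x:x+130]
    im=(255*(im/255.)**.55).astype(np.uint8)
    im=cv2.resize(im,None,fx=3,fy=3,interpolation=cv2.INTER_CUBIC)
    for k in range(0,130,10): cv2.line(im,(k*3,0),(k*3,4 if k%50 else 10),(0,255,0),1)
    for k in range(0,100,10): cv2.line(im,(0,k*3),(4 if k%50 else 10,k*3),(0,255,0),1)
    return im
cv2.imwrite("pics/comp.png",np.vstack([np.hstack([crop("n0",190,165),crop("n0",508,165)]),np.hstack([crop("n1",0,165),crop("n1",330,165)])]))
```

```text
(no output)
```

View pics/comp.png

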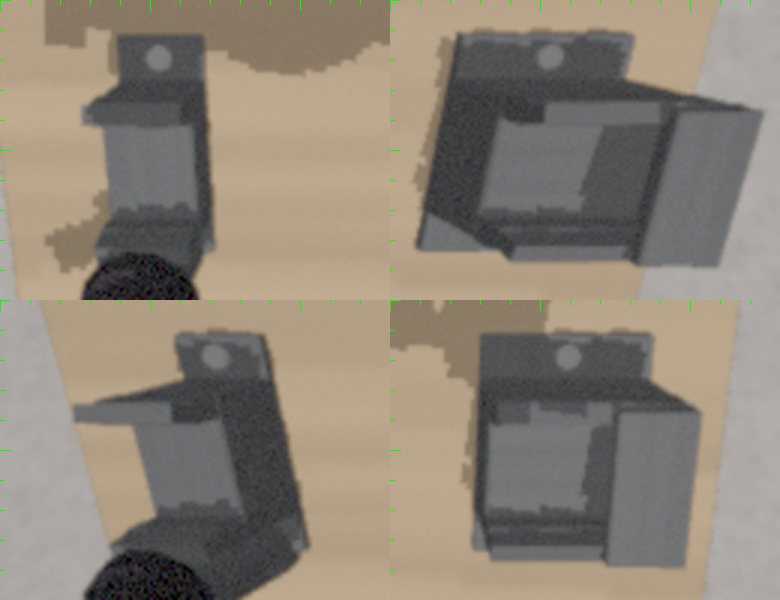

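The composite shows both cradles: floor, flared lips, screws, and the lip plate on the left cradle. Its corners are n0 (605,201), (632,202), (617,254), (591,253) and n1 (407,202), (433,202), (428,253), (402,252). Next I'll triangulate these and check them against the given sizes.

Run:
```python
from fit import *
pts={"lipTL136":((604.7,200.7),(406.7,201.7)),"lipTR":((632.3,201.7),(433.3,202.3)),"lipBR":((617.3,253.7),(428,253.3)),"lipBL136":((591.3,253.3),(402.3,252.3)),
"screwR":((242.7,184),(72,184)),"screwL":((561.3,184),(389.3,184)),"floorR-142":((226,221.7),(47.7,220)),"floorR-118":((255,221.7),(76.7,220)),"Rupperlip":((217.8,203),(24.8,203))}
p=np.load("board.npy"); p2,f=fit(["n0"],p); p3,f3=fit(["n1"],p); print(p,p2,f,p3,f3)
R=rackR(p[2]); c0=np.array([p[0],p[1],.09])
cs=[load("n0")[1],load("n1")[1]]
for c in cs: print("cam in board",R.T@(-c[1][:3,:3].T@c[1][:3,3]-c0))
for k,u in pts.items(): print(k,R.T@(tri(cs,u)-c0)*1000, "reproj",np.linalg.norm(proj(cs[0],tri(cs,u))-u[0]))
def onb(c,u,h):
    o,d=ray(c,u); o=R.T@(o-c0); d=R.T@d; return (o+d*(h-o[2])/d[2])*1000
for k,u in pts.items():
    h=.0475 if 'lip' in k else .026 if 'floor' in k else .003
    print(k,h,onb(cs[0],u[0],h),onb(cs[1],u[1],h))
# board corners check n0/n1 : lower edge
print("corner", [onb(cs[0],u,0) for u in [(217,316),(583,317)]],[onb(cs[1],u,0) for u in [(51,316),(418,317)]])
```

```text
[ 0.4936 -0.0851  0.0296] [ 0.4928 -0.0852  0.0292] 0.021127162213911532 [ 0.4934 -0.0868  0.0295] 0.018732854989249592
cam in board [-0.0639 -0.0694  0.2874]
cam in board [-0.0644  0.0715  0.2878]
lipTL136 [-11.6277 136.2287  47.0632] reproj 0.3254643709391404
lipTR [-11.3153 154.9131  48.3299] reproj 0.09559575377273735
lipBR [ 27.9746 155.3057  48.2629] reproj 0.2931060005819592
lipBL136 [ 27.5583 136.0747  47.8654] reproj 0.5698520845155608
screwR [ -17.1878 -130.5275    5.6466] reproj 0.22168383472476277
screwL [-17.1809 131.5704   6.4174] reproj 0.1267427364057392
floorR-142 [   8.4243 -141.1848   26.9372] reproj 0.5920940724350824
floorR-118 [   8.452  -118.2726   26.8727] reproj 0.6216527736510393
Rupperlip [  -9.4955 -141.6223   42.797 ] reproj 0.2378791440158863
lipTL136 0.0475 [-11.9578 135.8109  47.5   ] [-11.4881 136.1259  47.5   ]
lipTR 0.0475 [-11.2019 155.6779  47.5   ] [-11.0623 155.2075  47.5   ]
lipBR 0.0475 [ 28.503  156.0965  47.5   ] [ 28.0334 155.5453  47.5   ]
lipBL136 0.0475 [ 28.155  136.5167  47.5   ] [ 27.2414 136.1339  47.5   ]
screwR 0.003 [ -16.9338 -131.0959    3.    ] [ -16.5608 -132.4424    3.    ]
screwL 0.003 [-16.5081 134.0277   3.    ] [-16.7129 132.2962   3.    ]
floorR-142 0.026 [   9.1713 -141.4798   26.    ] [   8.1992 -141.8435   26.    ]
floorR-118 0.026 [   9.2054 -118.4633   26.    ] [   8.1847 -118.8084   26.    ]
Rupperlip 0.0475 [ -10.7144 -140.2246   47.5   ] [ -10.3752 -137.5626   47.5   ]
corner [array([ 110.3308, -165.3982,    0.    ]), array([111.8239, 186.0547,   0.    ])] [array([ 111.1853, -184.0301,    0.    ]), array([112.0053, 169.4691,   0.    ])]
```

The features match the given sizes: lip edge at y=136, lip top at about 47.5 mm, floor edges at -142 and -118. The rail line sits 8.2 mm down from board centre. Next I'll grasp the rail and carry it above the cradles.

```bash
cat >> h.py <<'E'
BP=np.array([.4934,-.0855,.0295]); RB=rackR(BP[2]); HOME=np.array([BP[0],BP[1],.09])+RB@[.0082,0,.033]
def W(v): return HOME+RB@np.asarray(v,float)   # home-frame -> world
def H(w): return RB.T@(np.asarray(w)-HOME)
def tool(a): # tool z=-n, tool x turned a deg about n from slope x
    a=np.radians(a); x=RB@[np.cos(a),np.sin(a),0]; z=-RB[:,2]; return rpy(np.c_[x,np.cross(z,x),z])
E
python3 - <<'E'
from h import *
_,c=load("w2"); e=[onz(c,u,.014) for u in [(562.5,77),(508,302)]]; print("rail w2",e,(e[0]+e[1])/2,np.linalg.norm(e[1]-e[0]))
cs=[load("n0")[1],load("n1")[1]]
for c,us in zip(cs,[[(240,206.7),(240,236.7)],[(60,206),(65,236.5)]]):
    for u,h in zip(us,(.002,-.007)):
        o,d=ray(c,u); o=H(o);d=RB.T@d; print("slot edge",((o+d*(h-o[2])/d[2])*1000).round(1))
yaw=180-2.2; o=[180,0,yaw]; g=np.array([.4728,.2692])
fingers.gripper_to(.6)
robot.move_to([*g,.08],o); print(pose(),robot.current_contact_force())
s=robot.line_to([*g,.0205],o,velocity=.06,f_stop=8); p=pose(); print("stop",s,p)
fingers.gripper_to(0,force=50); print("gap",robot.current_finger_gap(),pose()[0])
zt=pose()[0][2]; np.save("zt.npy",zt)
robot.line_to([*g,.12],o); print("gap",robot.current_finger_gap(),robot.current_contact_force())
robot.move_to([.47,.2,.28],o)
d=zt-.007
robot.move_to(W([0,-.024,d+.06]),tool(90)); print(H(pose()[0])*1000,pose()[1],tool(90),robot.current_time_s(),robot.current_finger_gap())
look("h0"); im=vision.grab_frame("scene"); cv2.imwrite("pics/s1.png",im[:,:,::-1]); im2=vision.grab_frame("side")
a=cv2.resize(im[100:340,180:500],(800,600)); cv2.imwrite("pics/s1c.png",a[:,:,::-1])
b=cv2.resize(im2[180:380,180:447],(800,600)); cv2.imwrite("pics/d1c.png",b[:,:,::-1])
E
```

```text
rail w2 [array([0.3229, 0.2731, 0.014 ]), array([0.6208, 0.2629, 0.014 ])] [0.4719 0.268  0.014 ] 0.2980662531690147
slot edge [ -13. -127.    2.]
slot edge [  13.8 -130.9   -7. ]
slot edge [ -13.2 -122.1    2. ]
slot edge [  14.1 -131.1   -7. ]
(array([0.4747, 0.2683, 0.0808]), array([-179.9965,    0.1452,  177.7013])) [ 0.9924 -0.4124  0.4754]
stop False (array([0.4732, 0.2693, 0.0209]), array([179.9696,   0.0461, 177.7971]))
gap 0.26410955899686867 [0.4733 0.2694 0.0211]
gap 0.2639873821452757 [ 0.3427  0.184  -1.3902]
[  0.6406 -21.9333  74.6191] [-150.062    -0.1152   91.9155] [-150.        0.       91.6902] 12.7 0.2628827145754317
```

View pics/h0.png

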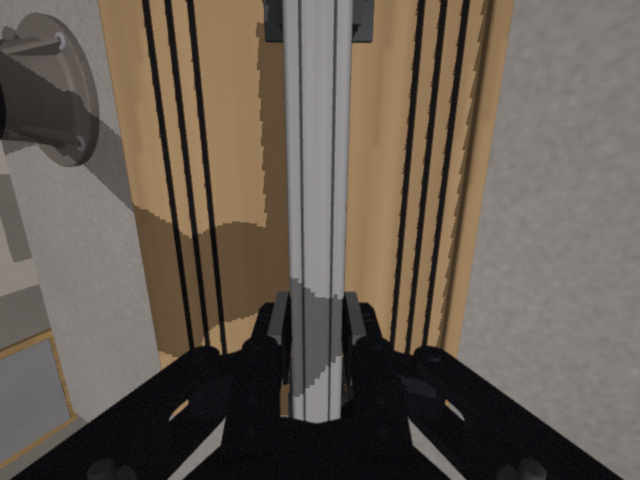

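The rail is held square. In the wrist view the left cradle (columns 265–372) is centred on the rail (columns 283–352). Next I'll lower it with a force stop.

Run:
```python
from h import *
d=float(np.load("zt.npy"))-.007; o=tool(90)
robot.line_to(W([.0003,-.024,d+.02]),o,velocity=.08); print(H(pose()[0])*1000)
s=robot.line_to(W([.0003,-.024,d-.002]),o,velocity=.03,f_stop=6)
print("down",s,(H(pose()[0])-[0,0,d])*1000,pose()[1]-o,RB.T@robot.current_contact_force(),robot.current_torque(),robot.current_time_s(),robot.current_finger_gap())
look("h1"); im=vision.grab_frame("scene"); im2=vision.grab_frame("side")
a=cv2.resize(im[150:330,230:430],(400,360)); b=cv2.resize(im2[200:380,220:400],(400,360)); w=cv2.imread("pics/h1.png")[:,:,::-1][0:120,200:440]; w=cv2.resize(w,(480,240))
t=np.zeros((600,800,3),np.uint8); t[:360,:400]=a; t[:360,400:]=b; t[360:,:480]=w; cv2.imwrite("pics/c2.png",t[:,:,::-1])
```

```text
[  0.3547 -23.7872  34.6929]
down True [  0.3439 -23.8481  -0.1295] [ 0.0323 -0.0057  0.0131] [-1.1924 -0.0111  4.4132] [-0.0134 -0.2831  0.0175] 14.1417 0.26108099484687247
```

View pics/c2.png

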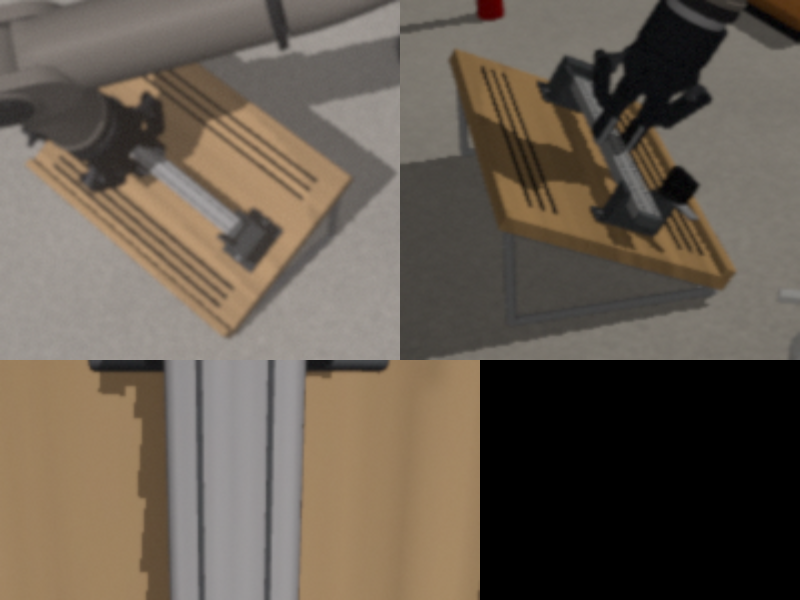

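The rail is in both slots at the predicted height (-0.1 mm). Next I'll slide it left to the wall.

Run:
```python
from h import *
d=float(np.load("zt.npy"))-.007; o=tool(90)
s=robot.line_to(W([.0003,.010,d-.0003]),o,velocity=.03,f_stop=10)
print("left",s,(H(pose()[0])-[0,0,d])*1000,RB.T@robot.current_contact_force(),robot.current_time_s())
if not s or H(pose()[0])[1]<-.006: raise SystemExit
fingers.gripper_to(.55); p=H(pose()[0]); print(p*1000,RB.T@robot.current_contact_force())
robot.line_to(W(p+[0,0,.06]),o,velocity=.15)
# view square to board from above the lock
robot.move_to(W([.012,-.10,.127]),tool(180)); print(robot.current_time_s())
robot.pause(.1); im,c=look("k0",["lock_grip","lock","rail"])
im2=vision.grab_frame("side")
t=cv2.resize((255*(im/255.)**.6).astype(np.uint8)[90:400],(640,310)); b=cv2.resize(im2[200:380,220:400],(290,290)); t=np.vstack([t,np.zeros((290,640,3),np.uint8)]); t[310:,:290]=b
b=cv2.resize(vision.grab_frame("scene")[150:330,230:430],(322,290)); t[310:,300:622]=b
cv2.imwrite("pics/c3.png",t[:,:,::-1])
```

```text
left True [ 0.7924  0.7834 -0.1572] [-1.5446  0.1662  3.1414] 15.125
[ 1.0696 -1.1063 14.2641] [-0.0719  0.1885  0.0117]
17.35
lock_grip [([264.3, 270.5, 69.2, 43.0], 0.73)]
lock [([264.3, 272.9, 67.2, 44.5], 0.58), ([44.6, 346.8, 87.3, 76.6], 0.54)]
rail [([443.0, 226.3, 390.3, 34.2], 0.71)]
```

View pics/c3.png

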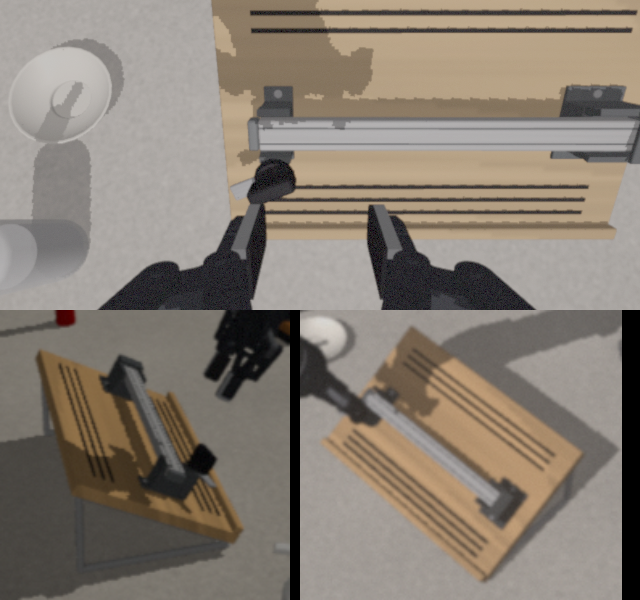

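The rail looks seated with its left end under the lip. Next I'll zoom in on the knob and check where the rail's right end lies.

Run:
```python
from h import *
def crop(n,x,y,w=90,h=70,s=4):
    im=(255*(cv2.imread(f"pics/{n}.png")[y:y+h,max(x,0):x+w]/255.)**.45).astype(np.uint8)
    im=cv2.resize(im,None,fx=s,fy=s,interpolation=cv2.INTER_CUBIC)
    for k in range(0,w,10): cv2.line(im,(k*s,0),(k*s,4 if k%50 else 10),(0,255,0),1)
    for k in range(0,h,10): cv2.line(im,(0,k*s),(4 if k%50 else 10,k*s),(0,255,0),1)
    return im
k=crop("k0",220,235)
t=np.vstack([np.hstack([crop("n0",185,240),crop("n1",0,240)]),np.hstack([k,crop("k0",225,195)])])
cv2.imwrite("pics/knob.png",t)
_,c=load("k0"); 
for u in [(249,210),(249,241),(259,209),(259,241)]:
    o,d=ray(c,u); o=H(o);d=RB.T@d; print("rail right end",((o+d*(.007-o[2])/d[2])*1000).round(1))
cs=[load(n)[1] for n in("n0","n1","k0")]; P=tri(cs,[(226,271),(38,271),(264.3,271.5)]); print(H(P)*1000)
```

```text
rail right end [ -11.3 -148.2    7. ]
rail right end [  12.9 -149.7    7. ]
rail right end [ -12.  -140.7    7. ]
rail right end [  12.9 -142.1    7. ]
[  32.4487 -137.1703   19.5352]
```

View pics/knob.png

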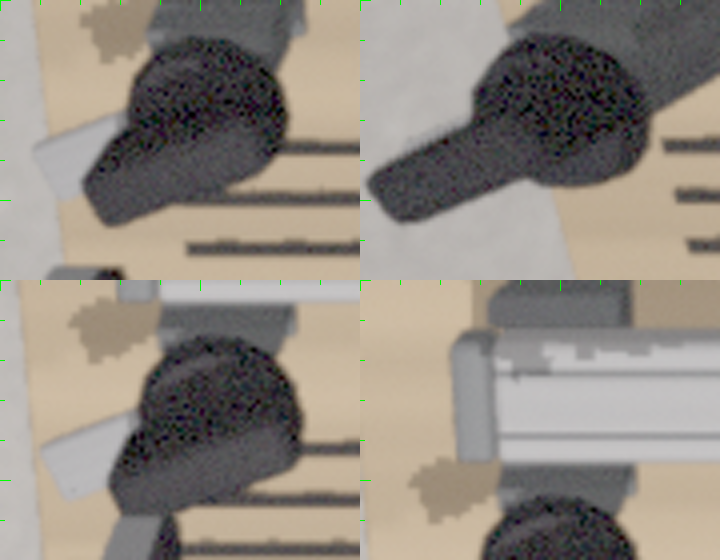

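Run:
```python
from h import *
def onh(c,u,z):
    o,d=ray(c,u); o=H(o);d=RB.T@d; return (o+d*(z-o[2])/d[2])*1000
K=load("k0")[1];N=load("n0")[1];M=load("n1")[1]
k=lambda x,y:(220+x/4,235+(y-280)/4); n=lambda x,y:(185+x/4,240+y/4); m=lambda x,y:((x-360)/4,240+y/4)
for z in (.03,.035,.04,.045,.05): print(z,onh(K,k(205,470),z),onh(N,n(178,175),z))
def ang(a,b): v=b-a; return np.degrees(np.arctan2(v[1],v[0]))
for z in (.03,.04):
  print("bar",[ang(onh(c,a,z),onh(c,b,z))%180 for c,a,b in [(K,k(125,515),k(300,465)),(K,k(113,475),k(280,425)),(N,n(105,225),n(270,165)),(N,n(88,185),n(245,125)),(M,m(400,220),m(520,178)),(M,m(370,180),m(475,125))]])
print("tongue",[ang(onh(c,a,.012),onh(c,b,.012)) %180 for c,a,b in [(K,k(40,455),k(135,410)),(N,n(35,150),n(125,112))]])
print("tongue tip",onh(K,k(53,475),.0115),onh(N,n(48,175),.0115))
for z in (.01,.02,.03): print("disc",z,onh(K,k(220,415),z),onh(N,n(208,110),z),onh(M,m(560,110),z))
```

```text
0.03 [  36.5989 -130.8995   30.    ] [  37.5629 -132.3991   30.    ]
0.035 [  34.1954 -130.1755   35.    ] [  35.1262 -130.988    35.    ]
0.04 [  31.7919 -129.4514   40.    ] [  32.6895 -129.5769   40.    ]
0.045 [  29.3884 -128.7274   45.    ] [  30.2527 -128.1659   45.    ]
0.05 [  26.9849 -128.0033   50.    ] [  27.816  -126.7548   50.    ]
bar [np.float64(107.3151171679121), np.float64(107.89251410878374), np.float64(111.27561342566364), np.float64(111.98421111119698), np.float64(109.40540254430107), np.float64(116.35243411196942)]
bar [np.float64(107.3151171679121), np.float64(107.89251410878371), np.float64(111.27561342566364), np.float64(111.98421111119703), np.float64(109.4054025443011), np.float64(116.35243411196944)]
tongue [np.float64(116.48479241479227), np.float64(113.64840671420984)]
tongue tip [  46.5515 -163.2474   11.5   ] [  46.5498 -163.1454   11.5   ]
disc 0.01 [  34.5186 -130.4053   10.    ] [  33.3882 -131.0599   10.    ] [  33.885  -135.5745   10.    ]
disc 0.02 [  30.1925 -129.0966   20.    ] [  29.0841 -128.5234   20.    ] [  29.5481 -127.1041   20.    ]
disc 0.03 [  25.8664 -127.788    30.    ] [  24.78   -125.9868   30.    ] [  25.2112 -118.6337   30.    ]
```

The rail end is at y≈-149, which is home. The knob axis is at home (31,-130), the bar top at z≈41, and the tongue points 115° counter-clockwise of its end position, so lock≈0.44. Next I'll grasp the T bar and turn it about joint 7 alone, watching the moment.

Run:
```python
from h import *
fingers.gripper_to(.45)
robot.move_to(W([.0312,-.130,.09]),tool(114)); print(H(pose()[0])*1000,robot.current_joint_positions())
s=robot.line_to(W([.0312,-.130,.040]),tool(114),velocity=.06,f_stop=8); print("down",s,H(pose()[0])*1000)
if s: raise SystemExit
f0=RB.T@robot.current_contact_force()
fingers.gripper_to(0,force=45); print("gap mm",robot.current_finger_gap()*85,H(pose()[0])*1000,RB.T@robot.current_contact_force(),RB.T@robot.current_torque(),robot.current_time_s())
if not .08<robot.current_finger_gap()<.3: raise SystemExit
j=np.array(robot.current_joint_positions()); j0=j[6]
for k in range(1,13):
    j[6]=j0-8*k; robot.move_j(j)
    print(8*k,round(robot.current_joint_positions()[6]-j0,1),(H(pose()[0])*1000).round(1),(RB.T@robot.current_contact_force()).round(1),(RB.T@robot.current_torque()).round(2),round(robot.current_finger_gap()*85,1))
    if np.linalg.norm(robot.current_contact_force())>25 or abs((RB.T@robot.current_torque())[2])>1: break
print(robot.current_time_s())
```

```text
[  31.2471 -129.8492   90.2052] [ -2.4701  58.877   48.6782  45.4835 -23.511  112.9518  58.7679]
down False [  31.2955 -130.1034   40.455 ]
gap mm 10.585267669702711 [  31.9691 -129.7748   40.6223] [2.3237 1.1477 2.9928] [ 0.095  -0.9882 -0.0682] 20.3
8 -7.8 [  32.2 -129.7   40.6] [0.6 0.4 0.5] [ 0.09 -0.82 -0.09] 10.6
16 -15.7 [  32.3 -129.7   40.6] [2.2 0.3 0.8] [ 0.07 -0.96 -0.07] 10.9
24 -23.7 [  32.4 -129.6   40.6] [ 2.4 -0.3  0. ] [ 0.09 -1.12 -0.06] 10.8
32 -31.7 [  32.6 -129.6   40.6] [ 4.3 -0.9  0.2] [ 0.06 -1.44 -0.05] 10.6
40 -39.6 [  32.7 -129.6   40.6] [ 5.7  0.4 -0.6] [ 0.02 -1.72 -0.07] 11.1
48 -47.7 [  32.9 -129.7   40.6] [ 6.   0.5 -0.8] [ 0.04 -1.76 -0.07] 10.9
56 -55.7 [  33.  -129.8   40.6] [ 6.7 -0.8 -0.9] [-0.05 -1.83 -0.08] 10.6
64 -63.7 [  33.2 -129.8   40.6] [ 7.3 -1.7 -1.3] [-0.06 -1.94 -0.04] 11.0
72 -71.7 [  33.2 -130.    40.7] [ 6.7 -1.1 -0.4] [-0.11 -2.01 -0.08] 10.7
80 -79.7 [  33.4 -130.1   40.7] [ 7.8 -1.1  0.3] [-0.15 -2.04 -0.02] 10.5
88 -87.7 [  33.4 -130.2   40.7] [ 8.  -1.7 -1. ] [-0.2  -2.14 -0.08] 10.6
96 -95.7 [  33.5 -130.4   40.7] [ 7.8 -1.4 -0.3] [-0.23 -2.14 -0.08] 10.8
23.4
```

The moment is a steady ~0.07 N m, as given, so the knob is turning. I'll continue in small steps to the stop.

Run:
```python
from h import *
j=np.array(robot.current_joint_positions()); j0=j[6]; hit=False
for k in range(1,17):
    j[6]=j0-2.5*k; robot.move_j(j); t=(RB.T@robot.current_torque())
    print(2.5*k,round(robot.current_joint_positions()[6]-j0,1),t.round(2),(RB.T@robot.current_contact_force()).round(1))
    if abs(t[2])>.5: hit=True;break
robot.pause(.3)
R=mat(pose()[1]); x=RB.T@R[:,0]; print("hit",hit,"tool a",np.degrees(np.arctan2(x[1],x[0])),robot.current_time_s(),robot.current_finger_gap()*85)
```

```text
2.5 -2.3 [ 0.08 -1.41 -0.04] [ 4.1  0.  -0.8]
5.0 -4.9 [-0.02 -1.48 -0.02] [ 4.6 -0.2  0.1]
7.5 -7.4 [-0.06 -1.55 -0.  ] [ 5.2 -1.7 -0.4]
10.0 -9.9 [-0.19 -1.6  -0.02] [ 5.2 -1.   0.5]
12.5 -12.4 [-0.18 -1.67 -0.1 ] [ 6.1 -0.5  0.4]
15.0 -14.9 [-0.3  -1.65 -0.06] [ 6.  -2.   0.5]
17.5 -17.4 [-0.27 -1.68 -0.08] [ 5.8 -1.3 -1.2]
20.0 -19.8 [-0.53 -1.57  0.62] [ 4.5 -3.   0. ]
hit True tool a -1.4123102461759116 25.7 11.130283443621542
```

The end stop was felt at a≈-1°, as expected. I'll release, back off and check.

Run:
```python
from h import *
fingers.gripper_to(.4); p=H(pose()[0]); o=pose()[1]; print(p*1000)
robot.line_to(W(p+[0,0,.07]),o,velocity=.12)
robot.move_to(W([.012,-.10,.127]),tool(180)); robot.pause(.2)
im,c=look("z0",["lock_grip","rail","dispenser","key_dish"]); print(robot.current_contact_force(),robot.current_time_s())
g=lambda a:(255*(a/255.)**.5).astype(np.uint8)
t=np.zeros((600,800,3),np.uint8); t[:300]=cv2.resize(g(im[180:300,230:550]),(800,300)); t[300:,:400]=cv2.resize(g(vision.grab_frame("side")[230:330,260:393]),(400,300)); t[300:,400:]=cv2.resize(g(vision.grab_frame("scene")[180:300,240:400]),(400,300))
cv2.imwrite("pics/fin.png",t[:,:,::-1])
```

```text
[  32.6368 -130.3067   40.6194]
lock_grip [([274.6, 256.2, 39.3, 68.0], 0.73)]
rail [([443.9, 223.0, 392.3, 35.2], 0.87)]
dispenser [([43.8, 346.9, 87.5, 74.1], 0.78)]
key_dish [([62.5, 185.4, 105.8, 94.8], 0.74)]
[-0.7174 -0.4048  0.589 ] 29.6167
```

View pics/fin.png

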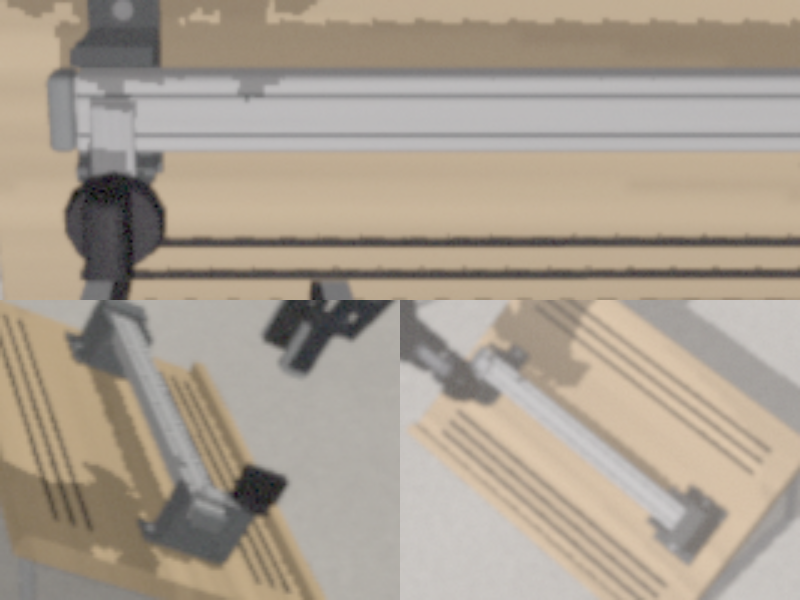

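Run:
```python
from h import *
def onh(c,u,z):
    o,d=ray(c,u); o=H(o);d=RB.T@d; return ((o+d*(z-o[2])/d[2])*1000).round(1)
for n in("k0","z0"):
    im,c=load(n); g=cv2.GaussianBlur(cv2.cvtColor(im,cv2.COLOR_BGR2GRAY),(1,3),0).astype(float)
    for r in (220,226,232):
        s=g[r,238:275]; print(n,r,s.astype(int).tolist()); 
    print([onh(c,u,.007) for u in [(249,213),(249.5,237)]], onh(c,(250,225),.007))
c=load("z0")[1]; print(proj(c,[W([0,-.150,.007]),W([0,-.153,.007]),W([0,-.147,.007])]))
```

```text
k0 220 [126, 125, 125, 125, 126, 126, 126, 125, 124, 113, 77, 75, 81, 83, 85, 87, 88, 85, 75, 66, 74, 109, 122, 126, 122, 108, 104, 124, 126, 125, 125, 125, 125, 124, 126, 126, 126]
k0 226 [130, 129, 130, 129, 129, 130, 129, 129, 129, 119, 87, 76, 80, 84, 84, 86, 85, 86, 80, 69, 76, 111, 126, 137, 136, 137, 136, 136, 136, 137, 136, 136, 137, 136, 136, 137, 136]
k0 232 [123, 124, 124, 122, 122, 124, 124, 122, 123, 117, 94, 75, 78, 83, 83, 85, 86, 86, 82, 71, 66, 86, 114, 126, 128, 126, 127, 127, 128, 127, 128, 127, 126, 127, 127, 128, 126]
[array([  -9. , -148.3,    7. ]), array([   9.7, -149.1,    7. ])] [   0.2 -148.1    7. ]
z0 220 [125, 125, 126, 125, 125, 126, 125, 125, 125, 125, 114, 79, 75, 80, 83, 83, 85, 87, 86, 78, 67, 74, 108, 119, 125, 125, 125, 113, 80, 71, 71, 71, 72, 70, 69, 69, 70]
z0 226 [129, 130, 128, 129, 129, 130, 129, 129, 129, 128, 120, 87, 73, 78, 82, 83, 84, 85, 85, 81, 70, 67, 92, 123, 135, 135, 135, 128, 114, 122, 126, 126, 127, 129, 130, 127, 126]
z0 232 [122, 124, 122, 122, 123, 123, 123, 123, 124, 123, 122, 111, 76, 76, 81, 84, 85, 87, 87, 84, 75, 64, 74, 111, 124, 126, 126, 121, 109, 119, 126, 127, 127, 129, 130, 128, 127]
[array([  -9.1, -149.3,    7. ]), array([   9.7, -150.1,    7. ])] [   0.2 -149.1    7. ]
[[248.7803 224.7642]
 [244.7802 224.7684]
 [252.7803 224.76  ]]
```

```bash
python3 -c "
from h import *
print(robot.current_dq(),robot.current_contact_force(),robot.current_time_s()); print(workorder.close_job())"
```

```text
[-0.0766  0.0489  0.0206  0.0715 -0.0223 -0.0251 -0.0056] [-0.4674  0.221   0.1538] 29.7167
the job is handed in; nothing more can be done
None
```

The rail is refitted and locked, and the job was handed in at about 30 s on the robot's clock; the hand-in gives no verdict.

- **Rail:** I laid it in both cradles 24 mm right of home. It touched down 0.1 mm from the height I expected. I then slid it left until a 10 N force stop at the end wall, after about 24.6 mm of travel, and let go.
- **Lock:** I turned the knob clockwise about 116° in a single grasp. The moment rose to 0.6 N m at the end stop, with the grip aligned to within about 1.5° of straight up the slope.

**Last checks**
- **Rail position:** its right end measured at y ≈ -150 mm in the home frame, so the rail's centre is about 0 to 1 mm from home.
- **Lock tongue:** it lies straight up the slope across the rail.
- **Robot:** the gripper was open and clear, and the remaining force was only sensor noise, under 1 N.
- **Bystanders:** the dispenser and key dish showed up where they had been before. I did not look at the flashlight again after the rail was in, but the arm never worked near it.

**What disagreed**
- The scene and side cameras differed by about 2 cm in y, and by up to 4 cm for the dispenser. I used the wrist camera for all measurements.
- When I released the rail, the arm settled back about 2 mm. Later pictures showed the rail still at the wall.

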